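# Load the packet rack and close it up with its follower

## Robot

A 6-joint arm with a two-finger parallel gripper is mounted at the origin on the work surface. World frame = base frame: x ahead of the robot, y to its left, z up, the work surface at z = 0. Lengths are in m, angles in rad, forces in N, time in s.
With the tool pointing down it reaches from about 0.35 to 0.775 m from the base axis. Payload 7.3 kg.
Tool frame: the origin (TCP) lies at the very end of the fingers, on their centre line; the grasp point (between the pads) lies 19 mm behind it; z points along the fingers, y is the line along which they close (so a half turn about z gives the same grasp; the last joint's range is limited). The gripper opens to 92 mm and grips with 3 to 60 N. Pads are 19 mm wide; open, the fingers measure 130 mm over their backs; the gripper's body (75 mm by 190 mm) begins 47 mm behind the grasp point.
Start: joints at [0.976, 0.342, 1.524, -0, 1.275, -0.146], TCP at [0.228, 0.473, 0.227] pointing down, gripper open.
Joint ranges: [-2.53, 2.53], [-0.77, 2.02], [0.04, 2.7], [-1, 4.14], [0.28, 2.66], [-3.11, 3.11]. Speed limits (rad/s): [2.57, 2.57, 3.14, 3.14, 3.14, 3.14].

## Interface

Orientations are given as [roll, pitch, yaw] about the fixed x, y, z axes, in that order (R = Rz(yaw) Ry(pitch) Rx(roll)).
In Python, from cell import telemetry, eyes, job gives the robot as it stands.
- The arm moves only by the tool apply_moves, never from a script. Its arguments are lists of equal length, an entry for each row: "delta_pos": the shift along the world's x, y, z each as a share of 0.4 m, from -1 to 1, a list of three; "dr": the turn, a rotation vector about the world's x, y, z each as a share of 0.5 rad, from -1 to 1, a list of three; "jaw": the opening, from 0 (shut) to 1 (fully open). A call has 1 to 8 rows; each row is the pose to reach, as a shift and turn from the pose commanded when the call began; what a row does not reach only later rows make up. A row lasts 1/12 s, in which the tool goes at most 41.7 mm and 7.16 degrees, less where a joint would pass 70% of its speed; a pose out of reach is approached as far as the arm can. A call with a number of a shift or a turn outside -1 to 1 is refused whole. A call with a gripper value outside its range is refused whole. The fingers move at their own pace and stop on an object; "force" is the grip in N (left out, the last holds). Time passes only in rows, so rows that repeat a pose let the fingers close. It gives the time, the measured TCP pose, the force, the opening and the grip force at its end, in the units of the state.
- telemetry.observe(): the state, without advancing time (a new reading comes with each control period).
- eyes.read_camera(name): name is "scene" or "top"; returns the picture (420x560x3 uint8, red, green, blue); there is no depth.
- eyes.camera_model(name): a dict with "vertical_fov" (degrees; the focal length in pixels is half the picture's height over the tangent of half this angle, whatever the lens; pixels are square), "cx", "cy" (the principal point, pixels), "k1" (the pictures are not rectified: a ray, as slopes to the right and down, at radius r is drawn at 1 + k1 r^2 times it, then the intrinsics apply), "rvec" (rotation vector, rad) and "tvec" (3), from world to camera coordinates, as OpenCV has them. Camera axes: x right, y down, z forward; pixel columns grow to the right and rows downward; lengths in m; the calibration is good to about 2 mm. A picture is of the moment at which its call begins. camera_model takes no time and is no camera call.
- job.hand_in(): hands the job in; it is judged then, once.
The state is a dict: "time": time; "qpos": joint angles; "qvel": joint speeds; "joint_efforts": joint torques, N m; "tool_pos": TCP position; "tool_rot": TCP orientation; "contact_force": force on the tool from outside, world axes, zero at the start; "torque": the same for the moment, N m; "opening": finger opening in m; "grip_force": force on a finger pad.
Only numpy, scipy, OpenCV 4.12 (cv2) and the standard library are available. Lean on these libraries where they do the work, as an engineer would, in place of code of your own. Each camera call takes 0.05 s, during which the arm holds its last target. There are 200 camera calls.

## Task

Get the counter's post ready for collection: slide the rack's follower all the way back to its stop, then stand every brown packet upright centred on the rack bed in one row, broad faces towards the end plate, and put every long white carton into the blue tub lying down. Once all packets are in, slide the follower up against the row so that packets, end plate and follower stand closed up with no gaps between them. Leave the bell, the weight and the yellow cube where they are.

Things in the scene. Friction and masses are not known exactly. Their poses are not given: they have to be found in the camera images.
- rack: Packet rack, fixed to the counter: dark steel bed 116 mm wide (x), 351 mm long (y), its top 8 mm above the counter, no side walls, brass edges. At its +y end a green end plate, 90 mm wide, top 86 mm above the counter, inner face at rack y = +165 mm. A green follower slides on the bed. Origin: bed centre, on the counter (z = 0). Yaw within 0.13 rad.
- follower (a joint): Slide of the follower along the rack, in m, 0 to 0.22. It grows as the follower moves away from the end plate (towards rack -y). The clear gap between end plate and follower face is 0.060 + value; 0.22 (gap 280 mm) is fully back at its stop. About 2 N of friction; it stays where it is left.
- follower_face (a point): Point on the follower's flat face that looks towards the end plate (rack +y), on the centre line, 30 mm above the bed. Axes as the rack. The face plate is 90 mm wide (x), 70 mm high above the bed and 6 mm thick.
- follower_grip (a point): Point in the follower's black upright grip, 90 mm above the counter, 34 mm behind the face (rack -y). The grip is a post 24 x 24 mm, sides along the rack's x and y, top 110 mm above the counter, on a low green carriage (top 28 mm above the counter). Pinch it from above and slide.
- tub: Blue open plastic tub, fixed to the counter, 220 x 220 mm outside (x, y), 70 mm high, walls and floor 5 mm. Origin: centre of its underside, on the counter; yaw within 0.13 rad.
- packet1: Brown cardboard packet with a darker tape band and a white label on top, 180 g (varies), standing upright: 64 mm in its x, 46 mm in its y (its thickness), 76 mm high. Its broad faces are those that look along its y. Origin: centre of its underside. 3 or 4 of the four packets are present, the others absent.
- packet2: Brown cardboard packet with a darker tape band and a white label on top, 180 g (varies), standing upright: 64 mm in its x, 46 mm in its y (its thickness), 76 mm high. Its broad faces are those that look along its y. Origin: centre of its underside. 3 or 4 of the four packets are present, the others absent.
- packet3: Brown cardboard packet with a darker tape band and a white label on top, 180 g (varies), standing upright: 64 mm in its x, 46 mm in its y (its thickness), 76 mm high. Its broad faces are those that look along its y. Origin: centre of its underside. 3 or 4 of the four packets are present, the others absent.
- packet4: Brown cardboard packet with a darker tape band and a white label on top, 180 g (varies), standing upright: 64 mm in its x, 46 mm in its y (its thickness), 76 mm high. Its broad faces are those that look along its y. Origin: centre of its underside. 3 or 4 of the four packets are present, the others absent.
- carton1: Long white carton with two blue bands, 150 g (varies), lying: 130 mm in its x, 46 mm wide (y), 46 mm high. Origin: centre of its underside. 1 or 2 of the three cartons are present, the others absent.
- carton2: Long white carton with two blue bands, 150 g (varies), lying: 130 mm in its x, 46 mm wide (y), 46 mm high. Origin: centre of its underside. 1 or 2 of the three cartons are present, the others absent.
- carton3: Long white carton with two blue bands, 150 g (varies), lying: 130 mm in its x, 46 mm wide (y), 46 mm high. Origin: centre of its underside. 1 or 2 of the three cartons are present, the others absent.
- bell: Chrome counter bell, 84 mm across, 58 mm high, loose. Leave it alone. Origin: centre of underside.
- weight: Pewter weight with a knob, 64 mm across, 84 mm high, loose. Leave it alone. Origin: centre of underside.
- cube: Yellow plastic parcel measuring cube of 100 mm with a floor and two walls, loose. Leave it alone. Origin: centre of underside.
Mind the look-alikes: they are no part of the job. What is shaped like the carton3 but purple or turquoise is not meant.

How it is judged:
By the outcome, as a careful person would: the job done as asked, in the order asked, and still so for the second after the job is handed in, with the robot touching nothing.
Of packet1, packet2, packet3, packet4 only 3 to 4 are there at a start; the rules pass over those that are not, and their reading is None.
Of carton1, carton2, carton3 only 1 to 2 are there at a start; the rules pass over those that are not, and their reading is None.
At some moment in a run one of carton1, carton2, carton3 may be knocked a few centimetres aside while the robot is not near it.
It also fails if it takes over 210 s, if anything falls off the work surface, if the arm or the gripper's body presses on something with over 40 N, if the wrist force passes 120 N, or if a joint passes its speed limit or range.

## Working session

There is one attempt and no reset: what is moved stays moved. The work goes in short steps, Python scripts to look and compute and a tool call to move; the robot and the scene stay as the last step left them, time stands still between calls to the robot, and variables do not carry over. Pictures are saved under pics/ and viewed, at most 14 in all, crops included, and the job is handed in when it is done.

Besides the shell and the picture viewer there is one more tool, called after "Request:" as name(argument=value, ...) on one line, values as JSON. apply_moves: Moves the arm, as the interface text tells. Its arguments: {"type":"object","properties":{"delta_pos":{"type":"array"},"dr":{"type":"array"},"jaw":{"type":"array"},"force":{"type":"number"}},"required":["delta_pos","dr","jaw"]}

```bash
ls; mkdir -p pics; python3 - <<'E'
from cell import telemetry, eyes, job
import cv2
print(telemetry.observe())
for n in("scene","top"):
    im=eyes.read_camera(n); cv2.imwrite(f"pics/{n}0.png",im[:,:,::-1]); print(n,eyes.camera_model(n))
E
```

```text
pics
{'time': 0.0, 'qpos': array([ 9.76018573e-01,  3.42743566e-01,  1.52503415e+00,  6.40058183e-06,
        1.27538648e+00, -1.46001320e-01]), 'qvel': array([ 0.00153661, -0.00231895, -0.00063048,  0.00075716, -0.00034283,
        0.00139852]), 'joint_efforts': array([ 7.42549637e-04, -4.31242847e+01, -2.44219762e+01,  7.19135092e-02,
        5.58130431e-02, -1.15982975e-04]), 'tool_pos': array([0.2275241 , 0.47267957, 0.22602817]), 'tool_rot': array([-3.14003872e+00, -2.34688158e-04,  2.69281417e+00]), 'contact_force': array([-0.00099988,  0.67601372,  0.30305861]), 'torque': array([-0.04170487, -0.00180541,  0.01912374]), 'grip_force': 0.0, 'opening': 0.0918903468940089}
scene {'vertical_fov': 47.74615624909457, 'cx': 280.9587812312012, 'cy': 206.37594622857748, 'k1': -0.12049512075104969, 'rvec': array([ 2.31607186,  0.97501387, -0.35288481]), 'tvec': array([-0.39520239, -0.23834299,  1.52172513])}
top {'vertical_fov': 52.560638990341324, 'cx': 275.14580974235537, 'cy': 208.46730689147765, 'k1': -0.10972282609978735, 'rvec': array([ 2.17988366, -2.12651057,  0.12093912]), 'tvec': array([0.02549696, 0.51158664, 1.31164061])}
```

View pics/top0.png

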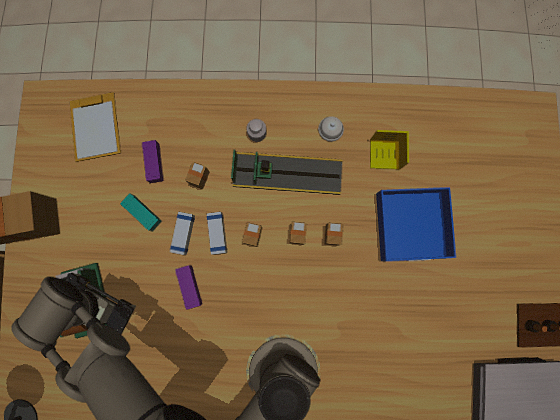

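View pics/scene0.png

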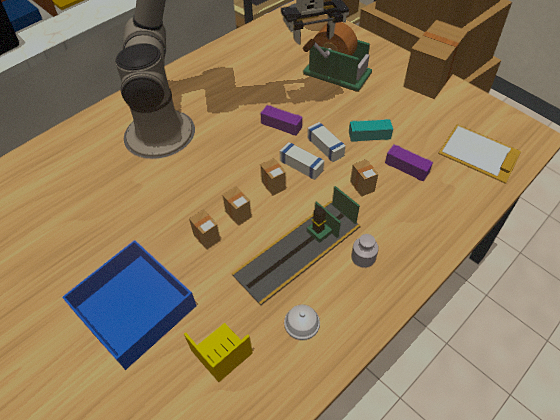

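The top view shows four brown packets at (197,175), (252,234), (298,232) and (333,233), and two white cartons with blue bands at (182,233) and (217,233). The look-alikes are purple at (151,161) and (188,287) and turquoise at (140,212). I leave those alone because only the white ones fit the description. The rack is at (287,172), its end plate at the left (+y) and the follower at (262,167). The tub is at (416,225). I'll confirm this in one crop.

```bash
cat > h.py <<'E'
import numpy as np, cv2
from cell import telemetry, eyes, job
C={}
def cam(n):
    if n not in C:
        m=eyes.camera_model(n); f=210/np.tan(np.radians(m["vertical_fov"]/2))
        C[n]=(np.array([[f,0,m["cx"]],[0,f,m["cy"]],[0,0,1.]]),np.array([m["k1"],0,0,0.]),m["rvec"],m["tvec"])
    return C[n]
def proj(n,P):
    K,d,r,t=cam(n); return cv2.projectPoints(np.asarray(P,float).reshape(-1,3),r,t,K,d)[0][:,0]
def ray(n,uv,z):
    K,d,r,t=cam(n); p=cv2.undistortPoints(np.asarray(uv,float).reshape(-1,1,2),K,d)[:,0]
    R=cv2.Rodrigues(r)[0]; c=-R.T@t; v=np.c_[p,np.ones(len(p))]@R
    return c+v*((z-c[2])/v[:,2])[:,None]
def box(x,y,yaw,sx,sy,z0,z1):
    c,s=np.cos(yaw),np.sin(yaw)
    return [(x+c*a-s*b,y+s*a+c*b,z) for a in(-sx/2,sx/2) for b in(-sy/2,sy/2) for z in(z0,z1)]
E
python3 - <<'E'
from h import *
im=cv2.imread("pics/top0.png")[135:275,120:350]
cv2.imwrite("pics/c0.png",cv2.resize(im,None,fx=3.4,fy=3.4,interpolation=cv2.INTER_CUBIC))
for u,z in(((197,175),.076),((252,234),.076),((298,232),.076),((333,233),.076),((182,233),.046),((217,233),.046)): print(ray("top",u,z)[0].round(3))
hs=cv2.cvtColor(cv2.imread("pics/top0.png"),cv2.COLOR_BGR2HSV)
for u,v in((190,180),(252,239),(299,237),(182,233),(215,240),(225,300),(300,200+10),(230,200)): print(u,v,hs[v,u])
E
```

```text
[0.604 0.283 0.076]
[0.426 0.106 0.076]
[ 0.435 -0.033  0.076]
[ 0.435 -0.14   0.076]
[0.425 0.327 0.046]
[0.428 0.217 0.046]
190 180 [ 15 149 128]
252 239 [ 16 160 121]
299 237 [ 15 142 124]
182 233 [104  19 151]
215 240 [106  22 154]
225 300 [ 14 131 140]
300 210 [ 19 139 143]
230 200 [ 23 113 144]
```

View pics/c0.png

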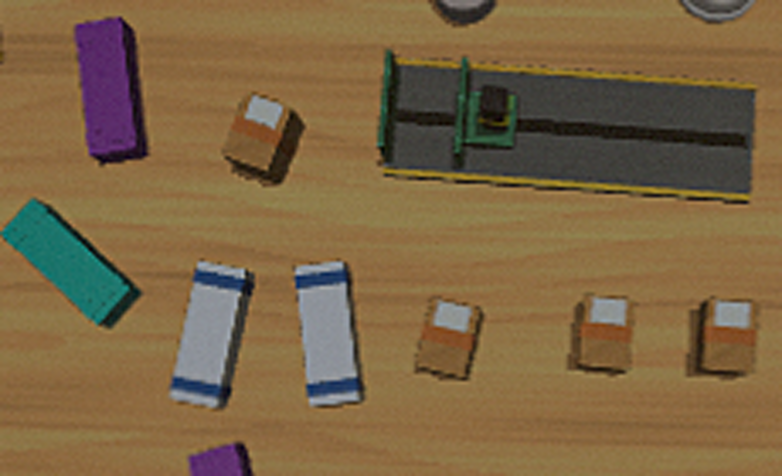

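The crop confirms it: brown packets with a label and tape band, and two white cartons with blue bands at crop (210,333) and (328,333). Next I fit precise poses using edges in both cameras.

```bash
cat >> h.py <<'E'
from scipy.optimize import differential_evolution
def grad(img):
    g=cv2.GaussianBlur(img.astype(np.float32),(0,0),0.8)
    gx=cv2.Sobel(g,cv2.CV_32F,1,0);gy=cv2.Sobel(g,cv2.CV_32F,0,1)
    return gx,gy
def score(p,G,sx,sy,zt,n=25):
    B=np.array(box(p[0],p[1],p[2],sx,sy,zt,zt))[[0,2,6,4]]
    tot=0
    for nme,(gx,gy) in G.items():
        for i in range(4):
            a,b=B[i],B[(i+1)%4]; q=proj(nme,a+(b-a)*np.linspace(.05,.95,n)[:,None]).astype(np.float32)
            t=q[-1]-q[0]; L=np.linalg.norm(t)+1e-9; nx,ny=-t[1]/L,t[0]/L
            v=[cv2.remap(g,q[:,:1].copy(),q[:,1:].copy(),cv2.INTER_LINEAR)[:,0] for g in(gx,gy)]
            tot+=np.minimum(np.abs(v[0]*nx+v[1]*ny).max(1),150).mean()
    return -tot
def fit(G,x,y,yaw,sx,sy,zt,d=.025,dy=.2):
    r=differential_evolution(score,[(x-d,x+d),(y-d,y+d),(yaw-dy,yaw+dy)],args=(G,sx,sy,zt),seed=1,popsize=12,maxiter=40,tol=1e-6)
    return r.x,-r.fun
def grab(tag):
    I={n:eyes.read_camera(n)[:,:,::-1].copy() for n in("scene","top")}
    for n in I: cv2.imwrite(f"pics/{n}{tag}.png",I[n])
    return I
PK=(.064,.046,.076); CT=(.130,.046,.046)
E
cat > m0.py <<'E'
from h import *
I={n:cv2.imread(f"pics/{n}0.png") for n in("scene","top")}
G={n:grad(I[n]) for n in I}
L=[("A",.604,.283,-.25,*PK),("B",.426,.106,-.15,*PK),("C",.435,-.033,0,*PK),("D",.435,-.14,0,*PK),("c1",.425,.327,-.15,*CT),("c2",.428,.217,.1,*CT),
("rack",*ray("top",(287,172),0)[0][:2],0,.116,.351,.008),("tub",*ray("top",(416,225),.03)[0][:2],0,.22,.22,.07)]
for l in L:
    o=[fit(G,*l[1:]) for G in (G,{"top":G["top"]},{"scene":G["scene"]})]
    print(l[0],[(a.round(4),round(b)) for a,b in o])
    for n in I:
        p=proj(n,np.array(box(*o[0][0],*l[4:6],l[6],l[6]))[[0,2,6,4]])
        cv2.polylines(I[n],[(p*16).astype(int)],True,(0,255,0),1,cv2.LINE_AA,4)
a=cv2.resize(I["top"][130:270,120:470],(800,320));b=cv2.resize(I["scene"][100:380,60:410],(350,280))
b=np.pad(b,((0,0),(0,450),(0,0))); cv2.imwrite("pics/f0.png",np.vstack([a,b]))
E
time python3 m0.py
```

```text
A [(array([ 0.608 ,  0.289 , -0.2844]), 917), (array([ 0.609,  0.287, -0.413]), 466), (array([ 0.6073,  0.2886, -0.3095]), 468)]
B [(array([ 0.4221,  0.1057, -0.2279]), 899), (array([ 0.4216,  0.1053, -0.2302]), 487), (array([ 0.424 ,  0.1087, -0.2189]), 437)]
C [(array([ 0.4305, -0.0336, -0.0996]), 863), (array([ 0.4299, -0.0253, -0.0563]), 463), (array([ 0.4315, -0.0329, -0.1119]), 423)]
D [(array([ 0.4301, -0.1441, -0.076 ]), 881), (array([ 0.4307, -0.1345, -0.0859]), 483), (array([ 0.4321, -0.1441, -0.1049]), 411)]
c1 [(array([ 0.4254,  0.3304, -0.1773]), 1200), (array([ 0.4258,  0.332 , -0.1532]), 600), (array([ 0.422 ,  0.3322, -0.181 ]), 600)]
c2 [(array([0.428 , 0.2217, 0.1405]), 1199), (array([0.4298, 0.2215, 0.148 ]), 600), (array([0.4269, 0.2214, 0.1305]), 600)]
rack [(array([ 0.6285,  0.0021, -0.0482]), 974), (array([ 0.6287,  0.004 , -0.0483]), 573), (array([ 0.633 , -0.0039, -0.0485]), 517)]
tub [(array([ 0.4688, -0.405 ,  0.0641]), 1200), (array([ 0.4674, -0.4053,  0.0683]), 600), (array([ 0.4691, -0.4053,  0.0568]), 600)]
real	0m11.892s
user	0m12.202s
sys	0m0.112s
```

View pics/f0.png

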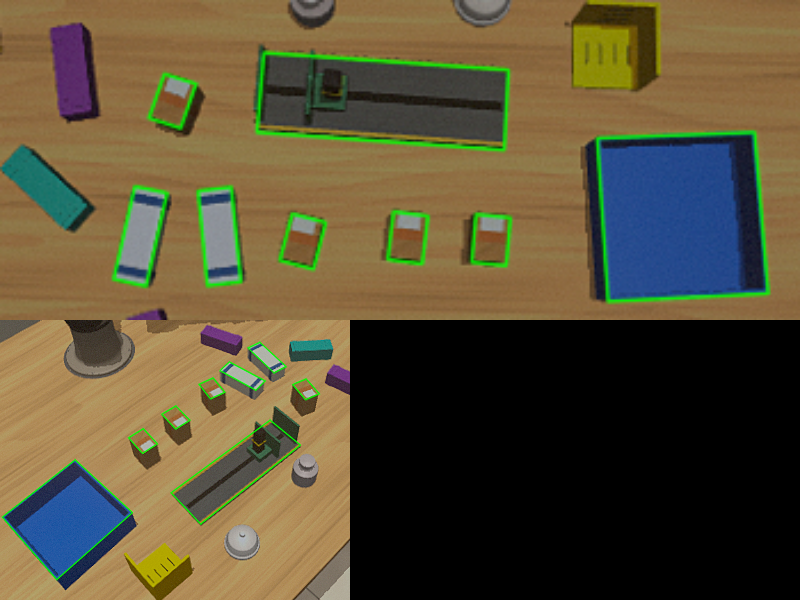

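The overlays fit the edges and the sizes match. Now I compute the grip post's position and the rack targets.

```bash
cat >> h.py <<'E'
RK=np.array([.6290,.0020]); RY=-.0483; TB=np.array([.4688,-.405]); TY=.063
def rk(x,y):
    c,s=np.cos(RY),np.sin(RY); return RK+[c*x-s*y,s*x+c*y]
def tb(x,y):
    c,s=np.cos(TY),np.sin(TY); return TB+[c*x-s*y,s*x+c*y]
E
python3 - <<'E'
from h import *
def inrk(p):
    c,s=np.cos(RY),np.sin(RY); d=p[:2]-RK; return [c*d[0]+s*d[1],-s*d[0]+c*d[1]]
print("endplate top px", proj("top",[*rk(-.045,.165),.086]),proj("top",[*rk(.045,.165),.086]))
# grip top and follower face top corners (crop coords)
for c,z in (((494,95),.11),((466,57),.078),((464,166),.02)): 
    p=ray("top",np.array(c)/3.4+[120,135],z)[0]; print(p.round(4),np.round(inrk(p),4))
I=cv2.imread("pics/top0.png")[140:200,225:300]; J=cv2.imread("pics/scene0.png")[180:260,290:365]
cv2.imwrite("pics/g0.png",np.hstack([cv2.resize(I,(375,300),interpolation=2),cv2.resize(J,(375,400),interpolation=2)[:300]]))
for y in(.138,.084,.03,-.024): print(rk(0,y).round(4))
print("grip at back",rk(0,-.149), "tub",tb(0,-.048),tb(0,.048))
E
```

```text
endplate top px [[232.97061651 178.95489133]] [[235.52069388 150.43942106]]
[0.6388 0.0705 0.11  ] [0.0064 0.0688]
[0.6812 0.0983 0.078 ] [0.0475 0.0987]
[0.5905 0.1003 0.02  ] [-0.0432  0.0963]
[0.6357 0.1398]
[0.6331 0.0859]
[0.6304 0.032 ]
[ 0.6278 -0.022 ]
grip at back [ 0.6218061  -0.14682623] tub [ 0.471822   -0.45290478] [ 0.465778   -0.35709522]
```

View pics/g0.png

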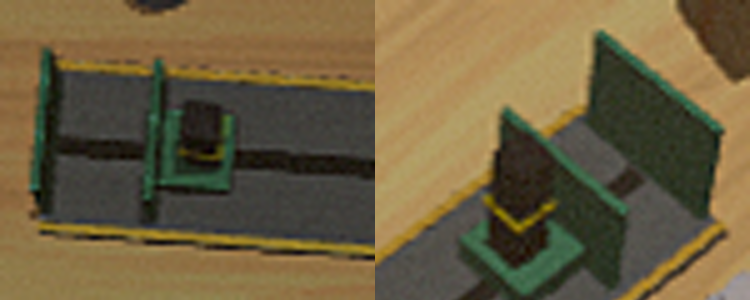

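The follower is almost fully forward, with its face at rack y ≈ 0.098 and its grip at ≈ 0.067. Both plates suggest the rack centre x is nearer 0.631. Moving there now.

Request:
apply_moves(delta_pos=[[0.5,-0.5,0],[0.5,-0.5,0],[0.5,-0.5,0],[0.5,-0.5,0],[0.5,-0.5,0],[0.5,-0.5,0],[0.5,-0.5,0],[0.5,-0.5,0]], dr=[[0,0,-1],[0,0,-1],[0,0,-1],[0,0,-1],[0,0,-1],[0,0,-1],[0,0,-1],[0,0,-1]], jaw=[1,1,1,1,1,1,1,1], force=30)

```text
time: 0.77
tool_pos: [0.4315, 0.269, 0.2263]
tool_rot: [3.142, 0.002, 2.187]
contact_force: [0.2, -0.4, 0.9]
opening: 0.0919
grip_force: 0.0
```

Request:
apply_moves(delta_pos=[[0.5,-0.5,0],[0.5,-0.5,0],[0.5,-0.5,0],[0.5,-0.5,0],[0.5,-0.5,0],[0.5,-0.5,0],[0.5,-0.5,0],[0.5,-0.5,0]], dr=[[0,0,-1],[0,0,-1],[0,0,-1],[0,0,-1],[0,0,-1],[0,0,-1],[0,0,-1],[0,0,-1]], jaw=[1,1,1,1,1,1,1,1])

```text
time: 1.43
tool_pos: [0.6308, 0.0685, 0.2252]
tool_rot: [3.142, 0.002, 1.688]
contact_force: [-1.1, -0.0, 0.3]
opening: 0.092
grip_force: 0.0
```

Request:
apply_moves(delta_pos=[[0.01,0,0],[0.01,0,0],[0.01,0,-0.38],[0.01,0,-0.38],[0.01,0,-0.38],[0.01,0,-0.38],[0.01,0,-0.38],[0.01,0,-0.38]], dr=[[0,0,-0.34],[0,0,-0.34],[0,0,-0.34],[0,0,-0.34],[0,0,-0.34],[0,0,-0.34],[0,0,-0.34],[0,0,-0.34]], jaw=[1,1,1,1,1,1,1,1])

```text
time: 2.1
tool_pos: [0.6307, 0.0739, 0.0737]
tool_rot: [-3.138, -0.0, 1.523]
contact_force: [0.2, 0.6, 0.9]
opening: 0.0921
grip_force: 0.0
```

Request:
apply_moves(delta_pos=[[0,0,0],[0,0,0],[0,0,0],[0,0,0],[0,0,0],[0,0,0],[0,0,0],[0,0,0]], dr=[[0,0,0],[0,0,0],[0,0,0],[0,0,0],[0,0,0],[0,0,0],[0,0,0],[0,0,0]], jaw=[0,0,0,0,0,0,0,0])

```text
time: 2.77
tool_pos: [0.6318, 0.073, 0.0748]
tool_rot: [3.141, -0.0, 1.523]
contact_force: [-0.5, 0.2, 0.4]
opening: 0.0429
grip_force: 0.0
```

Request:
apply_moves(delta_pos=[[0,0,0],[0,0,0],[0,0,0],[0,0,0],[0,0,0],[0,0,0]], dr=[[0,0,0],[0,0,0],[0,0,0],[0,0,0],[0,0,0],[0,0,0]], jaw=[0,0,0,0,0,0])

```text
time: 3.27
tool_pos: [0.6349, 0.0729, 0.0747]
tool_rot: [3.135, -0.0, 1.522]
contact_force: [13.4, 0.9, -6.6]
opening: 0.0237
grip_force: 30.0
```

Request:
apply_moves(delta_pos=[[0.005,-0.07,0],[0.0,-0.14,0],[-0.005,-0.22,0],[-0.01,-0.3,0],[-0.013,-0.38,0],[-0.017,-0.46,0],[-0.02,-0.52,0],[-0.02,-0.52,0]], dr=[[0,0,0],[0,0,0],[0,0,0],[0,0,0],[0,0,0],[0,0,0],[0,0,0],[0,0,0]], jaw=[0,0,0,0,0,0,0,0])

```text
time: 3.93
tool_pos: [0.6243, -0.14, 0.0747]
tool_rot: [3.139, 0.002, 1.519]
contact_force: [3.4, -3.2, -2.9]
opening: 0.024
grip_force: 30.0
```

Request:
apply_moves(delta_pos=[[-0.001,-0.01,0],[-0.001,-0.02,0],[-0.002,-0.03,0],[-0.002,-0.03,0]], dr=[[0,0,0],[0,0,0],[0,0,0],[0,0,0]], jaw=[0,0,0,0])

```text
time: 4.27
tool_pos: [0.6241, -0.144, 0.0747]
tool_rot: [3.14, -0.004, 1.523]
contact_force: [5.9, 10.3, -0.7]
opening: 0.0238
grip_force: 30.0
```

Request:
apply_moves(delta_pos=[[0,-0.01,0],[0,-0.01,0],[0,-0.01,0]], dr=[[0,0,0],[0,0,0],[0,0,0]], jaw=[0,0,0])

```text
time: 4.52
tool_pos: [0.624, -0.1444, 0.0746]
tool_rot: [3.141, -0.008, 1.524]
contact_force: [5.7, 20.2, 1.4]
opening: 0.0239
grip_force: 30.0
```

Request:
apply_moves(delta_pos=[[0,0.01,0],[0,0.01,0],[0,0.01,0],[0,0.01,0],[0,0.01,0.1],[0,0.01,0.2],[0,0.01,0.2],[0,0.01,0.2]], dr=[[0,0,0],[0,0,0],[0,0,0],[0,0,0],[0,0,0],[0,0,0],[0,0,0],[0,0,0]], jaw=[1,1,1,1,1,1,1,1])

```text
time: 5.18
tool_pos: [0.6243, -0.1481, 0.1578]
tool_rot: [3.136, 0.002, 1.522]
contact_force: [-0.1, -0.3, 0.1]
opening: 0.0729
grip_force: 0.0
```

```bash
sed -i 's/^RK=np.array(\[.6290,.0020\])/RK=np.array([.6330,.0030])/' h.py; cat > t.py <<'E'
from h import *
I=grab("1"); s=telemetry.observe(); print(s["tool_pos"].round(4),s["tool_rot"].round(4))
G={n:grad(I[n]) for n in I}
for l in [("A",.608,.288,-.3,*PK),("B",.422,.106,-.22,*PK),("C",.4305,-.031,-.09,*PK),("D",.4305,-.140,-.08,*PK),("c1",.425,.331,-.17,*CT),("c2",.428,.221,.14,*CT),("rack",.631,.002,-.05,.116,.351,.008)]: print(l[0],*fit(G,*l[1:],d=.015))
print(rk(0,.138))
a=I["top"][140:200,225:350]; b=I["scene"][180:310,220:370]
cv2.imwrite("pics/r1.png",np.hstack([cv2.resize(a,(375,180),interpolation=2),cv2.resize(b,(375,325),interpolation=2)[:180]])) if 0 else cv2.imwrite("pics/r1.png",cv2.resize(a,(750,360),interpolation=2))
E
python3 t.py
```

```text
[ 0.6224 -0.1473  0.1541] [-3.1406e+00 -1.0000e-04  1.5222e+00]
A [ 0.60782141  0.28892966 -0.28455652] 932.6964721679688
B [ 0.42622289  0.1039778  -0.19272726] 712.909
C [ 0.42512919 -0.04375031  0.03015136] 402.2575988769531
D [ 0.43144517 -0.14319463 -0.17682777] 487.77020263671875
c1 [ 0.42526758  0.33070145 -0.18038985] 1200.0
c2 [0.42849394 0.22360736 0.14054683] 1010.60009765625
rack [ 0.62837027  0.00245537 -0.05262786] 774.6200561523438
[0.63966281 0.14083906]
```

View pics/r1.png

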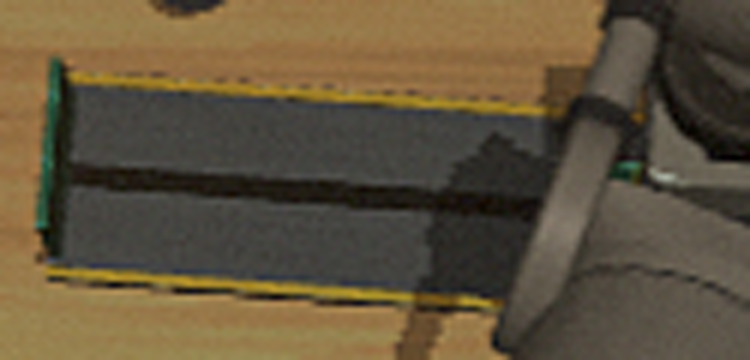

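The follower is back at its stop: the tool pushed with 20 N and nothing moved. I'll check the rack's centre line against the dark slot, which runs from px (237.5,169) to (315,174.7).

```bash
python3 - <<'E'
from h import *
for u in((237.5,169),(315,174.7),(241.7,153),(241.7,186.3)):
    p=ray("top",u,.008)[0]; c,s=np.cos(RY),np.sin(RY); d=p[:2]-RK; print(u,p.round(4),"rack xy",(c*d[0]+s*d[1]).round(4),(-s*d[0]+c*d[1]).round(4))
E
```

```text
(237.5, 169) [0.6403 0.1644 0.008 ] rack xy -0.0005 0.1616
(315, 174.7) [ 0.6273 -0.0882  0.008 ] rack xy -0.0013 -0.0914
(241.7, 153) [0.6941 0.1527 0.008 ] rack xy 0.0538 0.1525
(241.7, 186.3) [0.5834 0.1486 0.008 ] rack xy -0.0566 0.1431
```

Request:
apply_moves(delta_pos=[[-0.035,0.8,0],[-0.035,0.8,0],[-0.035,0.8,0],[-0.035,0.8,0],[-0.035,0.8,0],[-0.035,0.8,0],[-0.035,0.8,0],[-0.035,0.8,0]], dr=[[0,0,-0.48],[0,0,-0.48],[0,0,-0.48],[0,0,-0.48],[0,0,-0.48],[0,0,-0.48],[0,0,-0.48],[0,0,-0.48]], jaw=[1,1,1,1,1,1,1,1])

```text
time: 5.95
tool_pos: [0.6073, 0.1762, 0.1527]
tool_rot: [-3.138, 0.001, 1.284]
contact_force: [-1.2, -0.3, 0.0]
opening: 0.0916
grip_force: 0.0
```

Request:
apply_moves(delta_pos=[[0,0.29,0],[0,0.29,0],[0,0.29,0],[0,0.29,-0.1],[0,0.29,-0.2],[0,0.29,-0.31],[0,0.29,-0.31],[0,0.29,-0.31]], dr=[[0,0,0],[0,0,0],[0,0,0],[0,0,0],[0,0,0],[0,0,0],[0,0,0],[0,0,0]], jaw=[1,1,1,1,1,1,1,1])

```text
time: 6.62
tool_pos: [0.6064, 0.2879, 0.0269]
tool_rot: [-3.135, 0.005, 1.283]
contact_force: [0.8, 0.6, 1.1]
opening: 0.0921
grip_force: 0.0
```

Request:
apply_moves(delta_pos=[[0,0,0],[0,0,0],[0,0,0],[0,0,0],[0,0,0],[0,0,0]], dr=[[0,0,0],[0,0,0],[0,0,0],[0,0,0],[0,0,0],[0,0,0]], jaw=[0.5,0.5,0.5,0.5,0.5,0.5], force=25)

```text
time: 7.12
tool_pos: [0.6097, 0.2893, 0.0326]
tool_rot: [3.139, -0.002, 1.283]
contact_force: [-1.9, -0.0, 5.7]
opening: 0.0645
grip_force: 24.8
```

Request:
apply_moves(delta_pos=[[0,0,0.1],[0,0,0.2],[0,0,0.25],[0.075,-0.378,0.25],[0.075,-0.378,0.25],[0.075,-0.378,0.25],[0.075,-0.378,0.25],[0.075,-0.378,0.25]], dr=[[0,0,0],[0,0,0],[0,0,0],[0,0,0.48],[0,0,0.48],[0,0,0.48],[0,0,0.48],[0,0,0.48]], jaw=[0.5,0.5,0.5,0.5,0.5,0.5,0.5,0.5])

```text
time: 7.78
tool_pos: [0.6401, 0.1313, 0.1308]
tool_rot: [3.141, 0.003, 1.517]
contact_force: [-0.2, -0.1, -1.5]
opening: 0.0641
grip_force: 24.8
```

Request:
apply_moves(delta_pos=[[0,0,0],[0,0,-0.08],[0,0,-0.15],[0,0,-0.19],[0,0,-0.21],[0,0,-0.226],[0,0,-0.226]], dr=[[0,0,0],[0,0,0],[0,0,0],[0,0,0],[0,0,0],[0,0,0],[0,0,0]], jaw=[0.5,0.5,0.5,0.5,0.5,0.5,0.5])

```text
time: 8.37
tool_pos: [0.6389, 0.139, 0.0409]
tool_rot: [3.141, -0.0, 1.524]
contact_force: [-0.9, 0.2, -2.3]
opening: 0.0642
grip_force: 24.9
```

Request:
apply_moves(delta_pos=[[0,0,0],[0,0,0],[0,0,0],[0,0,0],[0,0,0.08],[0,0,0.18],[0,0,0.225],[0,0,0.225]], dr=[[0,0,0],[0,0,0],[0,0,0],[0,0,0],[0,0,0],[0,0,0],[0,0,0],[0,0,0]], jaw=[1,1,1,1,1,1,1,1])

```text
time: 9.03
tool_pos: [0.642, 0.1382, 0.1366]
tool_rot: [3.131, -0.002, 1.523]
contact_force: [0.4, 0.5, 0.4]
opening: 0.0918
grip_force: 0.0
```

Request:
apply_moves(delta_pos=[[-0.542,-0.08,0],[-0.542,-0.08,0],[-0.542,-0.08,0],[-0.542,-0.08,0],[-0.542,-0.08,0],[-0.542,-0.08,0],[-0.542,-0.08,0]], dr=[[0,0,-0.36],[0,0,-0.36],[0,0,-0.36],[0,0,-0.36],[0,0,-0.36],[0,0,-0.36],[0,0,-0.36]], jaw=[1,1,1,1,1,1,1])

```text
time: 9.62
tool_pos: [0.4185, 0.1056, 0.1301]
tool_rot: [-3.139, 0.001, 1.343]
contact_force: [0.5, 0.4, 0.9]
opening: 0.0917
grip_force: 0.0
```

Request:
apply_moves(delta_pos=[[0,0,-0.08],[0,0,-0.16],[0,0,-0.22],[0,0,-0.25],[0,0,-0.25],[0,0,-0.25],[0,0,-0.25]], dr=[[0,0,0],[0,0,0],[0,0,0],[0,0,0],[0,0,0],[0,0,0],[0,0,0]], jaw=[1,1,1,1,1,0.5,0.5])

```text
time: 10.2
tool_pos: [0.4234, 0.1059, 0.0309]
tool_rot: [3.14, -0.0, 1.343]
contact_force: [0.2, 0.3, 0.2]
opening: 0.0829
grip_force: 0.0
```

Request:
apply_moves(delta_pos=[[0,0,0],[0,0,0],[0,0,0],[0,0,0],[0,0,0]], dr=[[0,0,0],[0,0,0],[0,0,0],[0,0,0],[0,0,0]], jaw=[0.5,0.5,0.5,0.5,0.5])

```text
time: 10.62
tool_pos: [0.4232, 0.1059, 0.0312]
tool_rot: [3.139, -0.001, 1.343]
contact_force: [1.0, -1.6, 5.8]
opening: 0.0642
grip_force: 25.0
```

Request:
apply_moves(delta_pos=[[0,0,0.1],[0,0,0.2],[0,0,0.25],[0,0,0.25]], dr=[[0,0,0],[0,0,0],[0,0,0],[0,0,0]], jaw=[0.5,0.5,0.5,0.5])

```text
time: 10.95
tool_pos: [0.4245, 0.1061, 0.1343]
tool_rot: [3.134, -0.002, 1.343]
contact_force: [1.5, -0.6, -2.5]
opening: 0.0641
grip_force: 24.9
```

Request:
apply_moves(delta_pos=[[0.1,-0.01,0],[0.2,-0.03,0],[0.3,-0.054,0],[0.4,-0.054,0],[0.48,-0.054,0],[0.535,-0.054,0],[0.535,-0.054,0],[0.535,-0.054,0]], dr=[[0,0,0.36],[0,0,0.36],[0,0,0.36],[0,0,0.36],[0,0,0.36],[0,0,0.36],[0,0,0.36],[0,0,0.36]], jaw=[0.5,0.5,0.5,0.5,0.5,0.5,0.5,0.5])

```text
time: 11.62
tool_pos: [0.6355, 0.0841, 0.1277]
tool_rot: [-3.138, 0.0, 1.523]
contact_force: [-0.1, 0.7, -3.0]
opening: 0.0642
grip_force: 24.9
```

Request:
apply_moves(delta_pos=[[0,0,-0.08],[0,0,-0.15],[0,0,-0.19],[0,0,-0.21],[0,0,-0.226],[0,0,-0.226]], dr=[[0,0,0],[0,0,0],[0,0,0],[0,0,0],[0,0,0],[0,0,0]], jaw=[0.5,0.5,0.5,0.5,0.5,0.5])

```text
time: 12.12
tool_pos: [0.6352, 0.0844, 0.0399]
tool_rot: [-3.14, 0.0, 1.523]
contact_force: [0.2, 1.1, -0.9]
opening: 0.0638
grip_force: 25.0
```

Request:
apply_moves(delta_pos=[[0,0,0],[0,0,0],[0,0,0],[0,0,0],[0,0,0.08],[0,0,0.18],[0,0,0.225],[0,0,0.225]], dr=[[0,0,0],[0,0,0],[0,0,0],[0,0,0],[0,0,0],[0,0,0],[0,0,0],[0,0,0]], jaw=[1,1,1,1,1,1,1,1])

```text
time: 12.78
tool_pos: [0.6392, 0.0843, 0.1361]
tool_rot: [3.131, -0.001, 1.523]
contact_force: [1.1, 0.1, 0.3]
opening: 0.0918
grip_force: 0.0
```

Request:
apply_moves(delta_pos=[[-0.513,-0.292,0],[-0.513,-0.292,0],[-0.513,-0.292,0],[-0.513,-0.292,0],[-0.513,-0.292,0],[-0.513,-0.292,0],[-0.513,-0.292,0],[-0.513,-0.292,0]], dr=[[0,0,-0.104],[0,0,-0.104],[0,0,-0.104],[0,0,-0.104],[0,0,-0.104],[0,0,-0.104],[0,0,-0.104],[0,0,-0.104]], jaw=[1,1,1,1,1,1,1,1])

```text
time: 13.45
tool_pos: [0.4303, -0.0331, 0.1301]
tool_rot: [3.141, -0.0, 1.469]
contact_force: [0.5, 0.2, 0.8]
opening: 0.0919
grip_force: 0.0
```

Request:
apply_moves(delta_pos=[[0,0,-0.08],[0,0,-0.16],[0,0,-0.22],[0,0,-0.25],[0,0,-0.25],[0,0,-0.25],[0,0,-0.25]], dr=[[0,0,0],[0,0,0],[0,0,0],[0,0,0],[0,0,0],[0,0,0],[0,0,0]], jaw=[1,1,1,1,1,0.5,0.5])

```text
time: 14.03
tool_pos: [0.4322, -0.0325, 0.0305]
tool_rot: [3.14, 0.0, 1.471]
contact_force: [-0.2, 0.2, 0.1]
opening: 0.0827
grip_force: 0.0
```

Request:
apply_moves(delta_pos=[[0,0,0],[0,0,0],[0,0,0],[0,0,0],[0,0,0]], dr=[[0,0,0],[0,0,0],[0,0,0],[0,0,0],[0,0,0]], jaw=[0.5,0.5,0.5,0.5,0.5])

```text
time: 14.45
tool_pos: [0.4319, -0.0327, 0.0308]
tool_rot: [3.139, 0.0, 1.471]
contact_force: [1.1, 0.7, 6.9]
opening: 0.0638
grip_force: 25.0
```

Request:
apply_moves(delta_pos=[[0,0,0.1],[0,0,0.2],[0,0,0.25],[0,0,0.25]], dr=[[0,0,0],[0,0,0],[0,0,0],[0,0,0]], jaw=[0.5,0.5,0.5,0.5])

```text
time: 14.78
tool_pos: [0.4333, -0.0331, 0.1339]
tool_rot: [3.133, 0.001, 1.471]
contact_force: [0.5, 0.2, -0.8]
opening: 0.0638
grip_force: 24.9
```

Request:
apply_moves(delta_pos=[[0.1,0.03,0],[0.2,0.06,0],[0.3,0.09,0],[0.4,0.12,0],[0.47,0.157,0],[0.506,0.157,0],[0.506,0.157,0],[0.506,0.157,0]], dr=[[0,0,0.104],[0,0,0.104],[0,0,0.104],[0,0,0.104],[0,0,0.104],[0,0,0.104],[0,0,0.104],[0,0,0.104]], jaw=[0.5,0.5,0.5,0.5,0.5,0.5,0.5,0.5])

```text
time: 15.45
tool_pos: [0.6323, 0.0303, 0.1276]
tool_rot: [-3.138, 0.0, 1.523]
contact_force: [-0.2, -0.5, -1.7]
opening: 0.064
grip_force: 24.9
```

Request:
apply_moves(delta_pos=[[0,0,-0.08],[0,0,-0.15],[0,0,-0.19],[0,0,-0.21],[0,0,-0.226],[0,0,-0.226]], dr=[[0,0,0],[0,0,0],[0,0,0],[0,0,0],[0,0,0],[0,0,0]], jaw=[0.5,0.5,0.5,0.5,0.5,0.5])

```text
time: 15.95
tool_pos: [0.6325, 0.03, 0.0396]
tool_rot: [-3.141, 0.0, 1.522]
contact_force: [0.5, -0.0, -2.0]
opening: 0.0639
grip_force: 25.0
```

Request:
apply_moves(delta_pos=[[0,0,0],[0,0,0],[0,0,0],[0,0,0],[0,0,0.08],[0,0,0.18],[0,0,0.226],[0,0,0.226]], dr=[[0,0,0],[0,0,0],[0,0,0],[0,0,0],[0,0,0],[0,0,0],[0,0,0],[0,0,0]], jaw=[1,1,1,1,1,1,1,1])

```text
time: 16.62
tool_pos: [0.6365, 0.0301, 0.136]
tool_rot: [3.131, 0.0, 1.523]
contact_force: [-0.1, -0.1, -0.3]
opening: 0.0917
grip_force: 0.0
```

Request:
apply_moves(delta_pos=[[-0.506,-0.43,0],[-0.506,-0.43,0],[-0.506,-0.43,0],[-0.506,-0.43,0],[-0.506,-0.43,0],[-0.506,-0.43,0],[-0.506,-0.43,0],[-0.506,-0.43,0]], dr=[[0,0,-0.074],[0,0,-0.074],[0,0,-0.074],[0,0,-0.074],[0,0,-0.074],[0,0,-0.074],[0,0,-0.074],[0,0,-0.074]], jaw=[1,1,1,1,1,1,1,1])

```text
time: 17.28
tool_pos: [0.4283, -0.1433, 0.1297]
tool_rot: [-3.14, 0.0, 1.482]
contact_force: [0.6, -0.6, 0.9]
opening: 0.0918
grip_force: 0.0
```

Request:
apply_moves(delta_pos=[[0,0,-0.08],[0,0,-0.16],[0,0,-0.22],[0,0,-0.25],[0,0,-0.25],[0,0,-0.25],[0,0,-0.25]], dr=[[0,0,0],[0,0,0],[0,0,0],[0,0,0],[0,0,0],[0,0,0],[0,0,0]], jaw=[1,1,1,1,1,0.5,0.5])

```text
time: 17.87
tool_pos: [0.432, -0.1417, 0.0306]
tool_rot: [3.14, 0.0, 1.486]
contact_force: [0.7, 0.3, 0.6]
opening: 0.0827
grip_force: 0.0
```

Request:
apply_moves(delta_pos=[[0,0,0],[0,0,0],[0,0,0],[0,0,0],[0,0,0]], dr=[[0,0,0],[0,0,0],[0,0,0],[0,0,0],[0,0,0]], jaw=[0.5,0.5,0.5,0.5,0.5])

```text
time: 18.28
tool_pos: [0.4318, -0.142, 0.0308]
tool_rot: [3.139, 0.001, 1.486]
contact_force: [0.1, 1.5, 6.0]
opening: 0.0637
grip_force: 24.9
```

Request:
apply_moves(delta_pos=[[0,0,0.1],[0,0,0.2],[0,0,0.25],[0,0,0.25]], dr=[[0,0,0],[0,0,0],[0,0,0],[0,0,0]], jaw=[0.5,0.5,0.5,0.5])

```text
time: 18.62
tool_pos: [0.4332, -0.1429, 0.1341]
tool_rot: [3.134, 0.003, 1.486]
contact_force: [1.6, 0.3, -1.6]
opening: 0.0638
grip_force: 24.9
```

Request:
apply_moves(delta_pos=[[0.09,0.05,0],[0.17,0.1,0],[0.25,0.15,0],[0.34,0.2,0],[0.42,0.25,0],[0.5,0.295,0],[0.5,0.295,0],[0.5,0.295,0]], dr=[[0,0,0.074],[0,0,0.074],[0,0,0.074],[0,0,0.074],[0,0,0.074],[0,0,0.074],[0,0,0.074],[0,0,0.074]], jaw=[0.5,0.5,0.5,0.5,0.5,0.5,0.5,0.5])

```text
time: 19.28
tool_pos: [0.631, -0.0224, 0.1273]
tool_rot: [-3.138, -0.0, 1.525]
contact_force: [-0.5, -0.2, -1.8]
opening: 0.0641
grip_force: 24.9
```

Request:
apply_moves(delta_pos=[[0,0,-0.08],[0,0,-0.15],[0,0,-0.19],[0,0,-0.21],[0,0,-0.226],[0,0,-0.226]], dr=[[0,0,0],[0,0,0],[0,0,0],[0,0,0],[0,0,0],[0,0,0]], jaw=[0.5,0.5,0.5,0.5,0.5,0.5])

```text
time: 19.78
tool_pos: [0.6302, -0.0242, 0.0395]
tool_rot: [-3.14, 0.0, 1.522]
contact_force: [-0.1, -0.2, -1.4]
opening: 0.0642
grip_force: 24.9
```

Request:
apply_moves(delta_pos=[[0,0,0],[0,0,0],[0,0,0],[0,0,0],[0,0,0.08],[0,0,0.18],[0,0,0.28],[0,0,0.28]], dr=[[0,0,0],[0,0,0],[0,0,0],[0,0,0],[0,0,0],[0,0,0],[0,0,0],[0,0,0]], jaw=[1,1,1,1,1,1,1,1])

```text
time: 20.45
tool_pos: [0.6353, -0.0243, 0.1609]
tool_rot: [3.126, 0.002, 1.523]
contact_force: [2.2, -0.8, 0.7]
opening: 0.092
grip_force: 0.0
```

All four packets are placed. Looking again, for the row and for the cartons, since one may have been knocked.

```bash
cat > t2.py <<'E'
from h import *
I=grab("2"); s=telemetry.observe(); print(s["tool_pos"].round(4),s["tool_rot"].round(4))
G={n:grad(I[n]) for n in I}
for l in [("c1",.425,.331,-.17,*CT),("c2",.428,.221,.14,*CT)]:
    for g in(G,{"top":G["top"]}): print(l[0],*fit(g,*l[1:],d=.06,dy=.4))
a=cv2.resize(I["top"][130:270,110:390],(800,400),interpolation=2)
b=I["scene"]; cv2.imwrite("pics/s2.png",np.vstack([a,np.pad(cv2.resize(b[110:310,170:410],(240,200)),((0,0),(0,560),(0,0)))]))
E
python3 t2.py
```

```text
[ 0.6321 -0.0239  0.1541] [3.1364e+00 6.0000e-04 1.5229e+00]
c1 [ 0.42645513  0.33246524 -0.21686417] 940.0742797851562
c1 [ 0.42712592  0.33386115 -0.1786724 ] 507.37286376953125
c2 [0.42662638 0.2195631  0.18165519] 723.7520141601562
c2 [0.43167935 0.22113314 0.19724818] 462.7772216796875
```

View pics/s2.png

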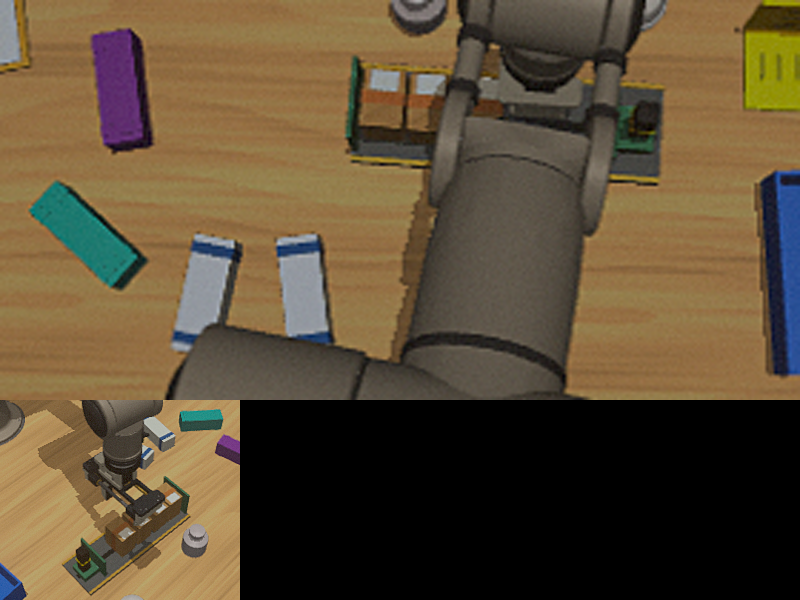

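The row looks good, with labels at px (385,80) and (430,83) of the enlargement. The cartons have not moved. Picking up carton 2 at (0.428, 0.2215).

Request:
apply_moves(delta_pos=[[-0.507,0.614,0],[-0.507,0.614,0],[-0.507,0.614,0],[-0.507,0.614,0],[-0.507,0.614,0],[-0.507,0.614,0],[-0.507,0.614,0],[-0.507,0.614,0]], dr=[[0,0,-1],[0,0,-1],[0,0,-1],[0,0,-1],[0,0,-1],[0,0,-1],[0,0,-1],[0,0,-1]], jaw=[0.8,0.8,0.8,0.8,0.8,0.8,0.8,0.8])

```text
time: 21.22
tool_pos: [0.4245, 0.2236, 0.1502]
tool_rot: [-3.139, 0.002, 1.024]
contact_force: [0.5, 0.7, -0.7]
opening: 0.0736
grip_force: 0.0
```

Request:
apply_moves(delta_pos=[[0,0,0],[0,0,0],[0,0,0],[0,0,0],[0,0,0]], dr=[[0,0,-1],[0,0,-1],[0,0,-1],[0,0,-1],[0,0,-1]], jaw=[0.8,0.8,0.8,0.8,0.8])

```text
time: 21.63
tool_pos: [0.4272, 0.2216, 0.1503]
tool_rot: [-3.141, 0.003, 0.519]
contact_force: [0.3, -0.1, 0.0]
opening: 0.0735
grip_force: 0.0
```

Request:
apply_moves(delta_pos=[[0,0,0],[0,0,0],[0,0,0],[0,0,-0.1],[0,0,-0.18],[0,0,-0.18],[0,0,-0.18]], dr=[[0,0,-0.766],[0,0,-0.766],[0,0,-0.766],[0,0,-0.766],[0,0,-0.766],[0,0,-0.766],[0,0,-0.766]], jaw=[0.8,0.8,0.8,0.8,0.8,0.8,0.8])

```text
time: 22.22
tool_pos: [0.4268, 0.2213, 0.0782]
tool_rot: [3.141, 0.005, 0.142]
contact_force: [1.2, 0.6, 0.3]
opening: 0.0732
grip_force: 0.0
```

Request:
apply_moves(delta_pos=[[0,0,-0.08],[0,0,-0.159],[0,0,-0.159],[0,0,-0.159],[0,0,-0.159],[0,0,-0.159],[0,0,-0.159],[0,0,-0.159]], dr=[[0,0,0],[0,0,0],[0,0,0],[0,0,0],[0,0,0],[0,0,0],[0,0,0],[0,0,0]], jaw=[0.8,0.8,0.8,0.3,0.3,0.3,0.3,0.3])

```text
time: 22.88
tool_pos: [0.4291, 0.2221, 0.0175]
tool_rot: [-3.141, -0.003, 0.14]
contact_force: [-1.4, -0.1, 7.3]
opening: 0.0455
grip_force: 25.0
```

Request:
apply_moves(delta_pos=[[0,0,0],[0,0,0],[0,0,0]], dr=[[0,0,0],[0,0,0],[0,0,0]], jaw=[0.3,0.3,0.3])

```text
time: 23.13
tool_pos: [0.4291, 0.2221, 0.0175]
tool_rot: [-3.141, -0.003, 0.14]
contact_force: [-1.3, -1.5, 7.8]
opening: 0.046
grip_force: 25.0
```

Request:
apply_moves(delta_pos=[[0,0,0.1],[0,0,0.2],[0,0,0.3],[0,-0.03,0.4],[0,-0.12,0.4],[0,-0.22,0.4],[0,-0.32,0.4],[0,-0.42,0.4]], dr=[[0,0,0],[0,0,0],[0,0,0],[0,0,0],[0,0,0],[0,0,0],[0,0,0],[0,0,0]], jaw=[0.3,0.3,0.3,0.3,0.3,0.3,0.3,0.3])

```text
time: 23.8
tool_pos: [0.4276, 0.0525, 0.1767]
tool_rot: [3.141, -0.001, 0.141]
contact_force: [0.4, -0.5, -2.1]
opening: 0.0459
grip_force: 25.0
```

Request:
apply_moves(delta_pos=[[0.01,-0.1,0],[0.02,-0.2,0],[0.04,-0.3,0],[0.05,-0.4,0],[0.06,-0.5,0],[0.07,-0.6,0],[0.08,-0.7,0],[0.09,-0.8,0]], dr=[[0,0,0],[0,0,0],[0,0,0],[0,0,0],[0,0,0],[0,0,0],[0,0,0],[0,0,0]], jaw=[0.3,0.3,0.3,0.3,0.3,0.3,0.3,0.3])

```text
time: 24.47
tool_pos: [0.4637, -0.2681, 0.1763]
tool_rot: [3.141, -0.0, 0.14]
contact_force: [1.8, -0.4, -1.6]
opening: 0.0459
grip_force: 25.0
```

Request:
apply_moves(delta_pos=[[0.01,-0.1,0],[0.02,-0.2,0],[0.02,-0.3,0],[0.02,-0.4,0],[0.02,-0.465,0],[0.02,-0.465,0],[0.02,-0.465,0],[0.02,-0.465,0]], dr=[[0,0,-0.154],[0,0,-0.154],[0,0,-0.154],[0,0,-0.154],[0,0,-0.154],[0,0,-0.154],[0,0,-0.154],[0,0,-0.154]], jaw=[0.3,0.3,0.3,0.3,0.3,0.3,0.3,0.3])

```text
time: 25.13
tool_pos: [0.472, -0.4512, 0.1757]
tool_rot: [-3.14, 0.001, 0.063]
contact_force: [-0.1, 0.7, -2.5]
opening: 0.0458
grip_force: 25.0
```

Request:
apply_moves(delta_pos=[[0,0,-0.08],[0,0,-0.16],[0,0,-0.24],[0,0,-0.3],[0,0,-0.35],[0,0,-0.37],[0,0,-0.386],[0,0,-0.386]], dr=[[0,0,0],[0,0,0],[0,0,0],[0,0,0],[0,0,0],[0,0,0],[0,0,0],[0,0,0]], jaw=[0.3,0.3,0.3,0.3,0.3,0.3,0.3,0.3])

```text
time: 25.8
tool_pos: [0.4728, -0.4509, 0.0227]
tool_rot: [-3.141, -0.0, 0.064]
contact_force: [-0.3, -0.4, -2.2]
opening: 0.0456
grip_force: 25.0
```

Request:
apply_moves(delta_pos=[[0,0,0],[0,0,0],[0,0,0],[0,0,0.1],[0,0,0.2],[0,0,0.3],[0,0.05,0.38],[0,0.15,0.38]], dr=[[0,0,0],[0,0,0],[0,0,0],[0,0,0],[0,0,0],[0,0,0],[0,0,0],[0,0,0]], jaw=[0.66,0.66,0.66,0.66,0.66,0.66,0.66,0.66])

```text
time: 26.47
tool_pos: [0.4744, -0.3978, 0.1819]
tool_rot: [3.128, -0.01, 0.059]
contact_force: [0.1, 0.3, -0.6]
opening: 0.0603
grip_force: 0.0
```

Request:
apply_moves(delta_pos=[[0,0.1,0],[0,0.2,0],[0,0.3,0],[0,0.4,0],[0,0.5,0],[0,0.6,0],[0,0.7,0],[0,0.8,0]], dr=[[0,0,-0.48],[0,0,-0.48],[0,0,-0.48],[0,0,-0.48],[0,0,-0.48],[0,0,-0.48],[0,0,-0.48],[0,0,-0.48]], jaw=[0.8,0.8,0.8,0.8,0.8,0.8,0.8,0.8])

```text
time: 27.13
tool_pos: [0.4721, -0.0704, 0.1744]
tool_rot: [3.141, -0.002, -0.178]
contact_force: [1.2, -0.2, 0.2]
opening: 0.0733
grip_force: 0.0
```

```bash
cat > t3.py <<'E'
from h import *
I=grab("3"); s=telemetry.observe(); print(s["tool_pos"].round(4),s["tool_rot"].round(4),s["opening"])
G={n:grad(I[n]) for n in I}
for g in(G,{"top":G["top"]},{"scene":G["scene"]}): print(*fit(g,.425,.331,-.17,*CT,d=.08,dy=.6))
a=cv2.resize(I["top"][130:270,110:470],(800,311),interpolation=2)
cv2.imwrite("pics/s3.png",np.vstack([a,np.pad(cv2.resize(I["scene"][110:390,60:410],(350,280)),((0,0),(0,450),(0,0)))]))
E
python3 t3.py
```

```text
[ 0.4718 -0.0673  0.1744] [-3.1403e+00 -6.0000e-04 -1.7150e-01] 0.0734701498513974
[ 0.42536928  0.33047972 -0.17919598] 1200.0
[ 0.42619267  0.33179937 -0.16088764] 600.0
[ 0.42542558  0.32908727 -0.16839634] 600.0
```

View pics/s3.png

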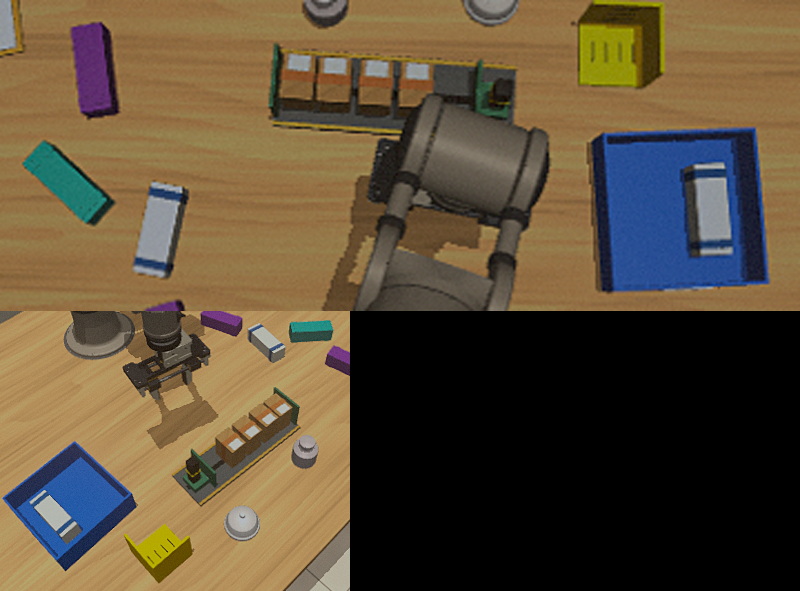

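Carton 2 lies in the tub at about (711,208), the four packets stand in a row, and carton 1 has not moved. Going for carton 1.

Request:
apply_moves(delta_pos=[[-0.01,0.1,0],[-0.03,0.2,0],[-0.04,0.3,0],[-0.06,0.4,0],[-0.08,0.5,0],[-0.09,0.6,0],[-0.1,0.7,0],[-0.115,0.8,0]], dr=[[0,0,0],[0,0,0],[0,0,0],[0,0,0],[0,0,0],[0,0,0],[0,0,0],[0,0,0]], jaw=[0.8,0.8,0.8,0.8,0.8,0.8,0.8,0.8])

```text
time: 27.9
tool_pos: [0.4266, 0.2493, 0.1743]
tool_rot: [-3.141, -0.002, -0.178]
contact_force: [0.6, 0.4, 0.3]
opening: 0.0729
grip_force: 0.0
```

Request:
apply_moves(delta_pos=[[0,0.1,0],[0,0.205,0],[0,0.205,-0.08],[0,0.205,-0.16],[0,0.205,-0.24],[0,0.205,-0.24],[0,0.205,-0.24],[0,0.205,-0.24]], dr=[[0,0,0],[0,0,0],[0,0,0],[0,0,0],[0,0,0],[0,0,0],[0,0,0],[0,0,0]], jaw=[0.8,0.8,0.8,0.8,0.8,0.8,0.8,0.8])

```text
time: 28.57
tool_pos: [0.4277, 0.33, 0.0794]
tool_rot: [-3.14, -0.002, -0.178]
contact_force: [0.2, 0.1, 0.6]
opening: 0.0735
grip_force: 0.0
```

Request:
apply_moves(delta_pos=[[0,0,-0.08],[0,0,-0.154],[0,0,-0.154],[0,0,-0.154],[0,0,-0.154],[0,0,-0.154],[0,0,-0.154],[0,0,-0.154]], dr=[[0,0,0],[0,0,0],[0,0,0],[0,0,0],[0,0,0],[0,0,0],[0,0,0],[0,0,0]], jaw=[0.8,0.8,0.8,0.3,0.3,0.3,0.3,0.3])

```text
time: 29.23
tool_pos: [0.427, 0.3303, 0.0175]
tool_rot: [-3.14, -0.002, -0.177]
contact_force: [0.1, -0.6, 5.4]
opening: 0.0458
grip_force: 25.0
```

Request:
apply_moves(delta_pos=[[0,0,0],[0,0,0],[0,0,0]], dr=[[0,0,0],[0,0,0],[0,0,0]], jaw=[0.3,0.3,0.3])

```text
time: 29.48
tool_pos: [0.427, 0.3303, 0.0175]
tool_rot: [-3.14, -0.002, -0.177]
contact_force: [-1.2, -0.7, 7.9]
opening: 0.0458
grip_force: 25.0
```

Request:
apply_moves(delta_pos=[[0,0,0.1],[0,0,0.2],[0,0,0.3],[0,-0.03,0.4],[0,-0.12,0.4],[0,-0.22,0.4],[0,-0.32,0.4],[0,-0.42,0.4]], dr=[[0,0,0],[0,0,0],[0,0,0],[0,0,0],[0,0,0],[0,0,0],[0,0,0],[0,0,0]], jaw=[0.3,0.3,0.3,0.3,0.3,0.3,0.3,0.3])

```text
time: 30.15
tool_pos: [0.4256, 0.1605, 0.1765]
tool_rot: [-3.141, -0.001, -0.176]
contact_force: [1.4, -0.3, -0.7]
opening: 0.0458
grip_force: 24.9
```

Request:
apply_moves(delta_pos=[[0.01,-0.1,0],[0.02,-0.2,0],[0.03,-0.3,0],[0.04,-0.4,0],[0.05,-0.5,0],[0.06,-0.6,0],[0.07,-0.7,0],[0.08,-0.8,0]], dr=[[0,0,0.05],[0,0,0.1],[0,0,0.15],[0,0,0.2],[0,0,0.3],[0,0,0.4],[0,0,0.48],[0,0,0.48]], jaw=[0.3,0.3,0.3,0.3,0.3,0.3,0.3,0.3])

```text
time: 30.82
tool_pos: [0.4578, -0.1601, 0.1764]
tool_rot: [3.141, -0.0, 0.065]
contact_force: [1.1, 0.7, -0.4]
opening: 0.0456
grip_force: 24.9
```

Request:
apply_moves(delta_pos=[[0.01,-0.1,0],[0.02,-0.2,0],[0.02,-0.3,0],[0.02,-0.4,0],[0.02,-0.496,0],[0.02,-0.496,0],[0.02,-0.496,0],[0.02,-0.496,0]], dr=[[0,0,0],[0,0,0],[0,0,0],[0,0,0],[0,0,0],[0,0,0],[0,0,0],[0,0,0]], jaw=[0.3,0.3,0.3,0.3,0.3,0.3,0.3,0.3])

```text
time: 31.48
tool_pos: [0.4658, -0.356, 0.1757]
tool_rot: [-3.14, 0.001, 0.062]
contact_force: [-1.2, -0.1, -0.8]
opening: 0.046
grip_force: 24.9
```

Request:
apply_moves(delta_pos=[[0,0,-0.08],[0,0,-0.16],[0,0,-0.24],[0,0,-0.3],[0,0,-0.35],[0,0,-0.37],[0,0,-0.386],[0,0,-0.386]], dr=[[0,0,0],[0,0,0],[0,0,0],[0,0,0],[0,0,0],[0,0,0],[0,0,0],[0,0,0]], jaw=[0.3,0.3,0.3,0.3,0.3,0.3,0.3,0.3])

```text
time: 32.15
tool_pos: [0.4667, -0.3554, 0.0223]
tool_rot: [-3.141, -0.0, 0.064]
contact_force: [0.3, -0.7, -0.6]
opening: 0.0463
grip_force: 24.9
```

Request:
apply_moves(delta_pos=[[0,0,0],[0,0,0],[0,0,0],[0,0,0.1],[0,0,0.2],[0,0,0.3],[0,0,0.38],[0,0,0.38]], dr=[[0,0,0],[0,0,0],[0,0,0],[0,0,0],[0,0,0],[0,0,0],[0,0,0],[0,0,0]], jaw=[0.66,0.66,0.66,0.66,0.66,0.66,0.66,0.66])

```text
time: 32.82
tool_pos: [0.4689, -0.3591, 0.1819]
tool_rot: [3.131, -0.01, 0.063]
contact_force: [0.1, 0.4, 0.2]
opening: 0.0604
grip_force: 0.0
```

Request:
apply_moves(delta_pos=[[0.06,0.08,0],[0.12,0.16,0],[0.18,0.24,0],[0.24,0.32,0],[0.3,0.4,0],[0.35,0.47,0],[0.4,0.529,0],[0.4,0.529,0]], dr=[[0,0,0.2],[0,0,0.4],[0,0,0.6],[0,0,0.8],[0,0,1],[0,0,1],[0,0,1],[0,0,1]], jaw=[0.7,0.7,0.7,0.7,0.7,0.7,0.7,0.7])

```text
time: 33.48
tool_pos: [0.629, -0.1398, 0.1736]
tool_rot: [3.141, -0.003, 0.568]
contact_force: [-1.8, 0.8, -0.0]
opening: 0.0643
grip_force: 0.0
```

Request:
apply_moves(delta_pos=[[0,0,0],[0,0,0],[0,0,0],[0,0,0],[0,0,0]], dr=[[0,0,1],[0,0,1],[0,0,1],[0,0,1],[0,0,1]], jaw=[0.7,0.7,0.7,0.7,0.7])

```text
time: 33.9
tool_pos: [0.6259, -0.1455, 0.1737]
tool_rot: [3.141, 0.0, 1.067]
contact_force: [-0.2, -0.0, -0.3]
opening: 0.0642
grip_force: 0.0
```

Request:
apply_moves(delta_pos=[[0,0,0],[0,0,0],[0,0,0],[0,0,0],[0,0,0],[0,0,0]], dr=[[0,0,0.92],[0,0,0.92],[0,0,0.92],[0,0,0.92],[0,0,0.92],[0,0,0.92]], jaw=[0.7,0.7,0.7,0.7,0.7,0.7])

```text
time: 34.4
tool_pos: [0.626, -0.1453, 0.1736]
tool_rot: [3.141, 0.0, 1.517]
contact_force: [-0.1, -0.6, 0.6]
opening: 0.0641
grip_force: 0.0
```

Request:
apply_moves(delta_pos=[[0,0,-0.08],[0,0,-0.16],[0,0,-0.22],[0,0,-0.25],[0,0,-0.25],[0,0,-0.25],[0,0,-0.25],[0,0,-0.25]], dr=[[0,0,0],[0,0,0],[0,0,0],[0,0,0],[0,0,0],[0,0,0],[0,0,0],[0,0,0]], jaw=[0.7,0.7,0.7,0.7,0.5,0,0,0], force=30)

```text
time: 35.07
tool_pos: [0.6274, -0.1454, 0.0756]
tool_rot: [3.138, 0.001, 1.522]
contact_force: [-0.9, 0.4, -0.0]
opening: 0.0421
grip_force: 0.0
```

Request:
apply_moves(delta_pos=[[0,0,0],[0,0,0],[0,0,0],[0,0,0],[0,0,0]], dr=[[0,0,0],[0,0,0],[0,0,0],[0,0,0],[0,0,0]], jaw=[0,0,0,0,0])

```text
time: 35.48
tool_pos: [0.6241, -0.145, 0.0745]
tool_rot: [-3.137, -0.0, 1.523]
contact_force: [-10.8, 0.6, 7.5]
opening: 0.0236
grip_force: 30.0
```

Request:
apply_moves(delta_pos=[[-0.003,0.05,0],[0,0.1,0],[0.002,0.14,0],[0.002,0.15,0],[0.003,0.16,0],[0.003,0.17,0],[0.004,0.18,0],[0.004,0.19,0]], dr=[[0,0,0],[0,0,0],[0,0,0],[0,0,0],[0,0,0],[0,0,0],[0,0,0],[0,0,0]], jaw=[0,0,0,0,0,0,0,0])

```text
time: 36.15
tool_pos: [0.6278, -0.0696, 0.0745]
tool_rot: [3.141, 0.001, 1.523]
contact_force: [-2.1, -4.0, 6.1]
opening: 0.0237
grip_force: 30.0
```

Request:
apply_moves(delta_pos=[[0,0.006,0],[0.001,0.012,0],[0.001,0.018,0],[0.001,0.024,0],[0.001,0.03,0],[0.002,0.036,0],[0.002,0.042,0],[0.002,0.042,0]], dr=[[0,0,0],[0,0,0],[0,0,0],[0,0,0],[0,0,0],[0,0,0],[0,0,0],[0,0,0]], jaw=[0,0,0,0,0,0,0,0])

```text
time: 36.82
tool_pos: [0.6286, -0.0532, 0.0745]
tool_rot: [3.141, 0.002, 1.523]
contact_force: [-3.3, -4.5, 6.9]
opening: 0.0237
grip_force: 30.0
```

Request:
apply_moves(delta_pos=[[0,0.003,0],[0,0.006,0],[0,0.009,0],[0.001,0.012,0],[0.001,0.012,0],[0.001,0.012,0]], dr=[[0,0,0],[0,0,0],[0,0,0],[0,0,0],[0,0,0],[0,0,0]], jaw=[0,0,0,0,0,0])

```text
time: 37.32
tool_pos: [0.6289, -0.0491, 0.0745]
tool_rot: [3.141, 0.002, 1.523]
contact_force: [-3.5, -7.7, 7.3]
opening: 0.0236
grip_force: 30.0
```

Request:
apply_moves(delta_pos=[[0,0.003,0],[0,0.006,0],[0,0.006,0],[0,0.006,0]], dr=[[0,0,0],[0,0,0],[0,0,0],[0,0,0]], jaw=[0,0,0,0])

```text
time: 37.65
tool_pos: [0.6289, -0.049, 0.0745]
tool_rot: [3.141, 0.005, 1.522]
contact_force: [-4.1, -15.3, 6.4]
opening: 0.0236
grip_force: 30.0
```

Travel stopped at exactly 96 mm, which is a 184 mm gap or 4 × 46 mm: the row is closed. I relax slightly, release and withdraw.

Request:
apply_moves(delta_pos=[[-0.002,-0.003,0],[-0.002,-0.003,0],[-0.002,-0.003,0],[-0.002,-0.003,0],[-0.002,-0.003,0],[-0.002,-0.003,0],[-0.002,-0.003,0.1],[-0.002,-0.003,0.2]], dr=[[0,0,0],[0,0,0],[0,0,0],[0,0,0],[0,0,0],[0,0,0],[0,0,0],[0,0,0]], jaw=[0,0,0.6,0.6,0.6,0.6,0.6,0.6])

```text
time: 38.32
tool_pos: [0.6264, -0.0454, 0.1516]
tool_rot: [-3.135, -0.001, 1.523]
contact_force: [1.6, -0.2, 0.6]
opening: 0.0544
grip_force: 0.0
```

Request:
apply_moves(delta_pos=[[0,0,0.1],[0,0,0.2],[-0.1,-0.05,0.2],[-0.2,-0.1,0.2],[-0.3,-0.2,0.2],[-0.4,-0.3,0.2],[-0.5,-0.4,0.2],[-0.5,-0.5,0.2]], dr=[[0,0,0],[0,0,0],[0,0,0],[0,0,0],[0,0,0],[0,0,0],[0,0,0],[0,0,0]], jaw=[0.6,0.6,0.6,0.6,0.6,0.6,0.6,0.6])

```text
time: 38.98
tool_pos: [0.4437, -0.2075, 0.2339]
tool_rot: [-3.141, -0.001, 1.525]
contact_force: [1.3, 0.0, -0.3]
opening: 0.0552
grip_force: 0.0
```

```bash
python3 - <<'E'
from h import *
I=grab("4")
a=cv2.resize(I["top"][140:200,225:350],(624,300),interpolation=2)
b=cv2.resize(I["scene"][170:320,200:380],(360,300),interpolation=2);c=cv2.resize(I["top"][100:280,130:470],(440,233))
z=np.zeros((600,800,3),np.uint8); z[:300,:624]=a; z[300:,:360]=b; z[300:533,360:]=c
cv2.imwrite("pics/s4.png",z)
E
```

```text
(no output)
```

View pics/s4.png

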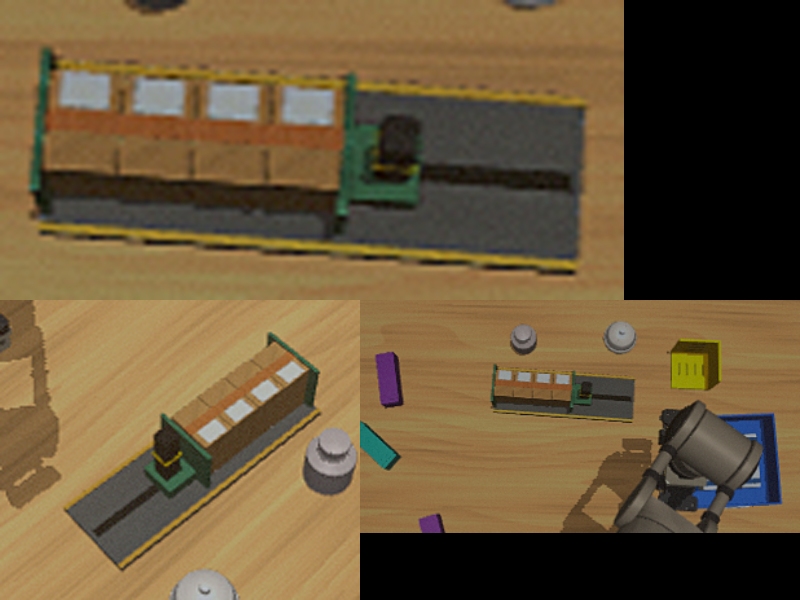

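The four packets stand closed up between the end plate and the follower, and the bell, weight and cube have not moved. One look at the tub.

```bash
python3 -c "
import cv2
cv2.imwrite('pics/tub4.png',cv2.resize(cv2.imread('pics/scene4.png')[220:380,50:230],None,fx=3,fy=3))"
```

```text
(no output)
```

View pics/tub4.png

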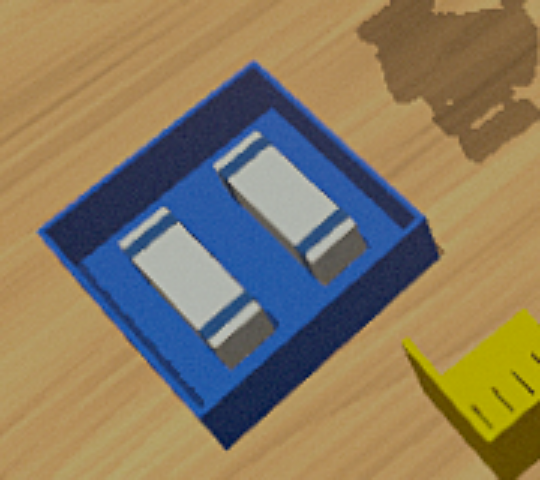

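Both cartons lie flat in the tub, at (195,290) and (290,205) in the crop. Handing in.

```bash
python3 -c "
from cell import job
print(job.hand_in())"
```

```text
the job is handed in; nothing more can be done
None
```

The job is handed in at about 39 s of the 210 s allowed: follower slid fully back first, four packets closed up in the rack between end plate and follower, both white cartons lying in the tub, and the bell, weight and cube untouched; the hand-in returned no verdict.

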